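Load a reel stand by way of the upender

ROBOT

A 6-joint arm with a two-finger parallel gripper is mounted at the origin on the work surface. World frame = base frame: x ahead of the robot, y to its left, z up, the work surface at z = 0. Lengths are in m, angles in rad, forces in N, time in s.
With the tool pointing down it reaches from about 0.25 to 0.8 m from the base axis. Payload 8.5 kg.
Tool frame: the origin (TCP) lies between the finger pads; the fingertips stand 19 mm ahead of it and the grasp point (between the pads) is the TCP; z points along the fingers, y is the line along which they close (so a half turn about z gives the same grasp; the last joint's range is limited). The gripper opens to 85 mm and grips with 20 to 120 N. Pads are 22 mm wide; open, the fingers measure 114 mm over their backs; the gripper's body (76 mm by 85 mm) begins 54 mm behind the grasp point. The pads swing forward as they close: fully open they stand 13 mm farther back than shut.
Start: joints at [-1.194, 0.238, -0.013, 1.319, 0, 1.571], TCP at [0.193, -0.488, 0.25] pointing down, gripper open.
Joint ranges: [-2.66, 2.66], [-1.03, 1.9], [-1.14, 1.46], [-1.82, 2.27], [-1.45, 1.34], [-3.14, 3.14]. Speed limits (rad/s): [2.22, 2.22, 2.79, 3.14, 3.14, 3.14].

INTERFACE

Orientations are given as a rotation vector (axis times angle).
In Python, from rig import * gives the robot as it stands. The module is installed in compiled form; this text tells all that it offers.
- The arm moves only by the tool arm_command, never from a script. Its argument "moves" is a list of rows, each a list of 5 numbers: the shift along the tool's x, y, z each as a share of 0.05 m, from -1 to 1, then the turn about the tool's z as a share of 0.1 rad, from -1 to 1, then the opening, from -1 (shut) to 1 (fully open). In form: [[tx, ty, tz, turn, gripper], ...]. A call has 1 to 5 rows; each row shifts and turns the commanded pose from where the row before left it, along the tool's axes as they then stand; what a row does not reach is not made up. A row lasts 1/8 s, in which the tool goes at most 62.5 mm and 10.7 degrees, less where a joint would pass 70% of its speed; a pose out of reach is approached as far as the arm can. A call with a number of a shift or a turn outside -1 to 1 is refused whole. A call with a gripper value outside its range is refused whole. The fingers move at their own pace and stop on an object; the grip force is fixed at half the most. Time passes only in rows, so rows that do not move let the fingers close. It gives the time, the measured TCP pose, the force, the opening and the grip force at its end, in the units of the state.
- get_state(): the state, without advancing time (a new reading comes with each control period).
- grab_frame(name): name is "scene" or "top"; returns a dict with "color" (480x640x3 uint8, red, green, blue), "intrinsics" (3x3 intrinsics, pixels), "eye" and "attitude" of the camera in the world. Camera axes: x right, y down, z forward; pixel columns grow to the right and rows downward; lengths in m; the calibration is good to about 2 mm. A picture is of the moment at which its call begins. There is no depth.
- hand_in(): hands the job in; it is judged then, once.
The state is a dict: "time": time; "qpos": joint angles; "dq": joint speeds; "joint_efforts": joint torques, N m; "eef_pos": TCP position; "ee_rot": TCP orientation; "force": force on the tool from outside, world axes, zero at the start; "ft_torque": the same for the moment, N m; "finger_gap": opening from 0.0 (shut) to 1.0 (fully open); "gripper_force": force on a finger pad.
Only numpy, scipy, OpenCV 4.12 (cv2) and the standard library are available. Lean on these libraries where they do the work, as an engineer would, in place of code of your own. Each camera call takes 0.05 s, during which the arm holds its last target. There are 200 camera calls.

TASK

Lift the red reel out of the blue bin and set it down, axis level, on the rails of the green upender's fork. Let go of it, swing the fork over until it stops (the orange bar is its handle) so that the reel lies flat, then take the reel again and lower it onto the spindle of the empty stand until it sits on the collar. Leave the other reels, the tape roll and the connector where they are.

Things in the scene. Friction and masses are not known exactly. Their poses are not given: they have to be found in the camera images.
- bin: fixed blue open bin, outer size 110 (its x) x 225 (its y) x 50 high, walls 5 mm, two dividers across y making three slots 68 mm wide at y = -73, 0, +73; origin at the centre of its underside
- red_reel: reel with two white flanges (60 mm diameter, 4 mm thick) and a red winding (54 mm); 40 mm wide over the flanges, 18 mm bore right through, about 0.2 kg. Origin at its centre, x axis = reel axis. Starts standing on its rims in one of the bin's slots, axis along the bin's x, centre 35 mm above the table, about 25 mm free beside each flange for a finger
- yellow_reel: bystander, same size as the red reel, yellow winding, in another slot of the bin; origin at its centre, x axis = reel axis
- green_reel: bystander, same size, green winding, in another slot of the bin; origin at its centre, x axis = reel axis
- upender: fixed green base of the upender, plate 140 x 90 x 8 mm with two cheeks at y = -36 and +36 that carry the hinge; origin on the underside below the hinge; the hinge line runs along its y, 55 mm above the table
- fork (a joint): angle of the fork of two bent 8 mm steel rods (at y = -22 and +22). 0 = start: two level rails reach 62 mm from the hinge to the upender's -x, two prongs stand upright at x = 0, 55 mm high. 1.571 = on its stop: prongs level, pointing to the upender's +x, rails upright. The hinge is stiff (0.15 N m) and stays where it is left
- fork_rest (a point): where the reel's centre belongs on the fork, turning with it: 24 mm before the prongs (-x), midway between the rails, 26 mm above their centre lines. At joint 0 the reel stands there, axis along x, rims on both rails, one flange near the prongs; a finger fits in the 36 mm gap between the prongs. Swung over, it lies flat on the prongs, its rim overhanging them at +y and -y
- fork_bar (a point): middle of the free length of the fork's orange bar: 12 mm thick, 50 mm long, lying along the upender's y on its -y side, moving with the fork; 55 mm from the hinge line and 63 mm to -y from the fork's middle; at joint 0 it is straight above the hinge, at 1.571 level with it on the +x side
- stand: the empty fixed reel stand: grey foot disc 84 mm across, 10 mm thick, black collar 32 mm across up to 35 mm high, then a steel spindle of 12 mm diameter with a tapered tip up to 99 mm; origin at the centre of its underside, z up. A second stand of the same shape beside it already carries a black reel
- stand_seat (a point): on the spindle's axis at the top of the collar, 35 mm above the table, where the reel's underside must rest (the reel's centre 20 mm above it)
- stand_tip (a point): tip of the empty stand's spindle, 99 mm above the table
- full_stand: the other stand, fixed, carrying a fixed black reel of the same size (top flange 75 mm above the table); origin at the centre of its underside
- tape_roll: bystander, cream tape roll 90 mm across, 24 mm high, lying flat; origin at the centre of its underside
- connector: bystander, black connector block 50 x 70 x 22 mm; origin at the centre of its underside

How it is judged:
By the outcome, as a careful person would: the job done as asked, in the order asked, and still so for the second after the job is handed in, with the robot touching nothing.
It also fails if it takes over 64 s, if anything falls off the work surface, if the arm or the gripper's body presses on something with over 40 N, if the wrist force passes 120 N, or if a joint passes its speed limit or range.

## Working session

There is one attempt and no reset: what is moved stays moved. The work goes in short steps, Python scripts to look and compute and a tool call to move; the robot and the scene stay as the last step left them, time stands still between calls to the robot, and variables do not carry over. Pictures are saved under pics/ and viewed, at most 10 in all, crops included, and the job is handed in when it is done.

Besides the shell and the picture viewer there is one more tool, called by a JSON object that holds its "api" and its "payload", one argument or row to a line. arm_command: Moves the arm, as the interface text tells. Shift numbers are shares of 0.05 m and turn numbers shares of 0.1 rad, none past 1 either way. Its arguments: {"type":"object","properties":{"moves":{"type":"array"}},"required":["moves"]}

```bash
mkdir -p pics
cat > h.py <<'E'
from rig import *
import numpy as np, cv2
from scipy.spatial.transform import Rotation as R
def grab(n,save=None):
    f=grab_frame(n)
    if save: cv2.imwrite('pics/'+save,f['color'][:,:,::-1])
    return f
def rot(f):
    a=np.array(f['attitude'],float)
    return a if a.shape==(3,3) else R.from_rotvec(a).as_matrix()
def ray(f,u,v):
    d=rot(f)@np.linalg.inv(np.array(f['intrinsics']))@np.array([u,v,1.]); return np.array(f['eye'],float),d
def onz(f,u,v,z):
    e,d=ray(f,u,v); return e+d*(z-e[2])/d[2]
def proj(f,p):
    c=np.array(f['intrinsics'])@(rot(f).T@(np.array(p)-np.array(f['eye']))); return c[:2]/c[2]
E
python3 - <<'E'
from h import *
for n in('scene','top'):
    f=grab(n,n+'0.png'); print(n,f['eye'],f['attitude'],f['intrinsics'])
s=get_state();print(s)
E
```

```text
scene [0.80535913 0.51218073 0.62589367] [-0.77680015 -2.55454627  1.10309756] [[434.3624184    0.         319.07044286]
 [  0.         434.3624184  239.43620632]
 [  0.           0.           1.        ]]
top [0.42737458 0.03499462 0.94963598] [-2.19104311  2.14181786 -0.06923014] [[484.23050952   0.         325.97117192]
 [  0.         484.23050952 234.5146429 ]
 [  0.           0.           1.        ]]
{'time': 0.1, 'qpos': array([-1.19400871e+00,  2.38723057e-01, -1.41687107e-02,  1.31919878e+00,
       -7.20760900e-06,  1.57082022e+00]), 'dq': array([ 0.00167152, -0.00101991,  0.00018077, -0.0005658 ,  0.00098726,
       -0.00035911]), 'joint_efforts': array([-2.57723419e-03, -5.39722788e+01,  3.46997702e+01,  1.33985918e-02,
       -1.63920381e-04,  1.29606525e-05]), 'eef_pos': array([ 0.19303597, -0.48784886,  0.24974119]), 'ee_rot': array([-3.08476580e+00, -5.88087066e-01,  3.91720694e-04]), 'force': array([-0.25213492,  1.25633362,  0.20348828]), 'ft_torque': array([ 0.01827272, -0.02751627, -0.029637  ]), 'gripper_force': 0.0, 'finger_gap': 0.999289233250981}
```

View pics/top0.png

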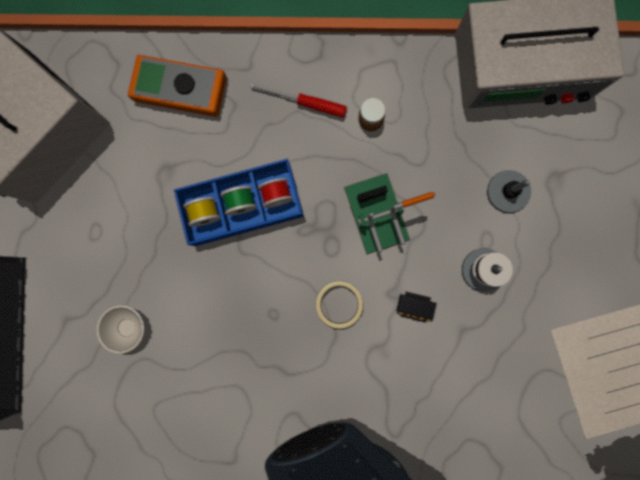

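View pics/scene0.png

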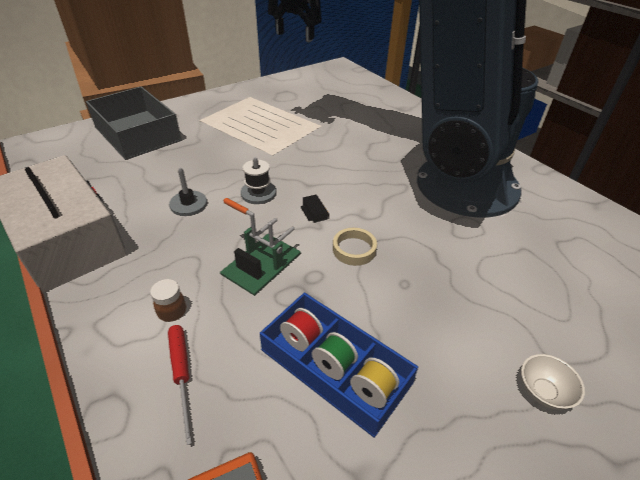

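The top view has the robot at the bottom, +x up and +y to the left. The red reel is at (276,190) in the bin's right slot. The upender is at about (378,215) with its orange bar at (418,200). The empty stand is at (508,192) and the full stand at (490,270). The scene view agrees: red reel (301,328), upender (258,255), empty stand (187,195).

```bash
cat > m.py <<'E'
from h import *
def mask(img,lo,hi):
    return cv2.inRange(cv2.cvtColor(img,cv2.COLOR_RGB2HSV),lo,hi)
def big(m,box):
    u0,v0,u1,v1=box; k=np.zeros_like(m);k[v0:v1,u0:u1]=m[v0:v1,u0:u1]
    c=cv2.findContours(k,cv2.RETR_EXTERNAL,cv2.CHAIN_APPROX_NONE)[0]
    return max(c,key=cv2.contourArea)[:,0].astype(np.float32)
def rect(f,c,z):
    w=np.array([onz(f,u,v,z)[:2] for u,v in c],np.float32)*1000
    return cv2.minAreaRect(w)
E
python3 - <<'E'
from m import *
f=grab('top');im=f['color']; g=grab('scene');ig=g['color']
b=big(mask(im,(105,120,50),(125,255,255)),(150,130,330,270)); print('bin z50',rect(f,b,.05))
r=big(mask(im,(172,140,80),(180,255,255))|mask(im,(0,140,80),(6,255,255)),(250,165,310,215)); print('red z57',rect(f,r,.057),r.min(0),r.max(0))
m=mask(im,(55,80,30),(88,255,255)); p=big(m,(335,160,425,265)); 
hull=cv2.convexHull(p); w=np.float32([onz(f,u,v,.008)[:2] for u,v in hull[:,0]])*1000; print('plate',cv2.minAreaRect(w))
o=big(mask(im,(5,150,100),(18,255,255)),(390,180,450,220)); print('bar z110',rect(f,o,.110))
o2=big(mask(ig,(3,150,100),(18,255,255)),(215,190,260,225)); 
for nm,F,c in(('t',f,o),('s',g,o2)): print(nm,cv2.minAreaRect(c))
for nm,F,I,bx in(('t',f,im,(470,155,545,225)),('s',g,ig,(160,160,215,220))):
    x=big(mask(I,(90,10,60),(125,90,200)),bx); print(nm,'stand',len(x),x.min(0),x.max(0),cv2.minEnclosingCircle(x))
big4=cv2.resize(im[150:300,335:545],None,fx=3.8,fy=3.8,interpolation=cv2.INTER_CUBIC); cv2.imwrite('pics/c1.png',big4[:,:,::-1])
E
```

```text
bin z50 ((561.7147216796875, 223.10211181640625), (113.66544342041016, 223.37060546875), 16.51520347595215)
red z57 ((585.4193725585938, 154.28778076171875), (30.644044876098633, 48.47433853149414), 15.93198013305664) [261. 181.] [288. 201.]
plate ((553.3973999023438, -40.70922088623047), (136.0522003173828, 86.08073425292969), 19.787811279296875)
bar z110 ((565.7208862304688, -104.35311889648438), (9.425455093383789, 56.425323486328125), 19.756378173828125)
t ((417.9500427246094, 198.85000610351562), (5.375871658325195, 32.25522994995117), 71.56504821777344)
s ((235.00001525878906, 205.00003051757812), (25.043960571289062, 5.366562843322754), 26.56505012512207)
t stand 30 [491. 186.] [499. 193.] ((495.5625, 189.125), 4.64574670791626)Traceback (most recent call last):
  File "<stdin>", line 11, in <module>
  File "m.py", line 7, in big
    return max(c,key=cv2.contourArea)[:,0].astype(np.float32)
           ~~~^^^^^^^^^^^^^^^^^^^^^^^
ValueError: max() iterable argument is empty
```

Run:
```python
from m import *
f=grab('top');im=f['color']; g=grab('scene');ig=g['color']
a=cv2.resize(im[150:300,335:545],None,fx=3,fy=3,interpolation=cv2.INTER_CUBIC)
b=cv2.resize(ig[150:225,160:300],None,fx=4.5,fy=4.5,interpolation=cv2.INTER_CUBIC)[:,:]
c=np.zeros((a.shape[0]+0,630,3),np.uint8);c[:]=a
d=np.zeros((a.shape[0]+150,630,3),np.uint8); cv2.imwrite('pics/c1.png',np.vstack([a,cv2.resize(ig[155:205,160:265],None,fx=6,fy=6)[:150*1+0]])[:600,:,::-1])
for u,v in((508,192),(495,190)): print(cv2.cvtColor(im,cv2.COLOR_RGB2HSV)[v,u])
# hinge predictions
c_,s_=np.cos(np.radians(19.8)),np.sin(np.radians(19.8))
H=np.array([.5442,-.0446])
L=lambda x,y,z:(H[0]+c_*x-s_*y,H[1]+s_*x+c_*y,z)
for n,p in dict(prong1=(0,.022,.11),prong2=(0,-.022,.11),rail1=(-.062,.022,.055),rail2=(-.062,-.022,.055),bar=(0,-.063,.11)).items(): print(n,proj(f,L(*p)).round(1),proj(g,L(*p)).round(1))
```

```text
[135  21  24]
[83 11 97]
prong1 [371.5 214.4] [269.3 223.7]
prong2 [395.4 206.4] [251.2 214.3]
rail1 [380.3 249.8] [291.5 228.3]
rail2 [402.8 242.2] [274.4 219.6]
bar [417.7 198.9] [235.  205.9]
```

View pics/c1.png

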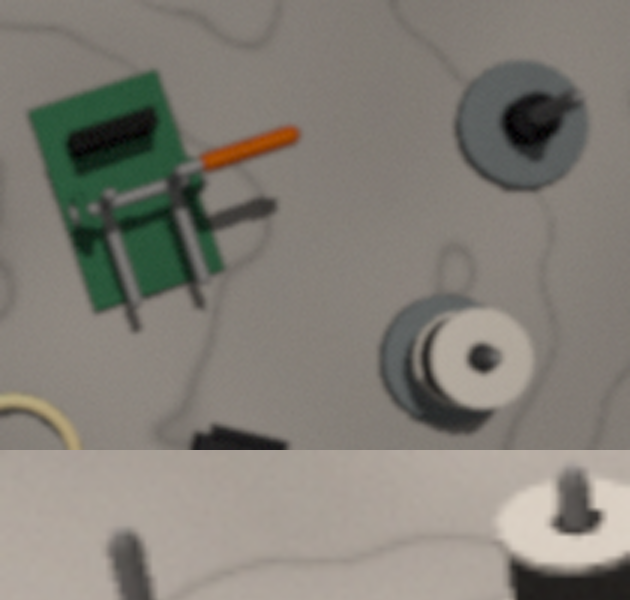

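The crop shows prong tops at about (371,215) and (394,208), which match my predicted fork position. The stand disc is centred at about (509,191.7), with the spindle tip at (527,183) in the top view and (180.5,169) in the scene view.

Run:
```python
from m import *
f=grab('top');g=grab('scene')
print(onz(f,508.8,191.5,.01),onz(f,527,182.7,.097),onz(g,180.5,170,.097))
k=f['color'][155:230,480:540].astype(int); V=k.max(2)
hsv=cv2.cvtColor(f['color'],cv2.COLOR_RGB2HSV)
m=mask(f['color'],(80,18,10),(140,255,160)); c=big(m,(480,160,545,222)); print(cv2.minEnclosingCircle(c),cv2.boundingRect(c))
s=get_state();Rm=R.from_rotvec(s['ee_rot']).as_matrix();p=s['eef_pos']
d=np.array([.584,.1535,.15])-p;print((Rm.T@d)/.05, Rm.round(3))
print(np.degrees(np.arctan2(Rm[1,1],Rm[0,1])))
```

```text
[ 0.60021251 -0.29704372  0.01      ] [ 0.60059188 -0.29836455  0.097     ] [ 0.60210817 -0.2930224   0.097     ]
((508.9166564941406, 195.9166717529297), 4.360595703125) (505, 192, 8, 8)
[11.99011816 -9.05461949  2.00635162] [[ 0.93   0.368 -0.   ]
 [ 0.368 -0.93   0.   ]
 [ 0.    -0.    -1.   ]]
-68.4097852990566
```

{"api": "arm_command", "payload": {
  "moves": [
    [1,0.1,0,-0.9,0.36],
    [1,0.1,0,-0.9,0.36],
    [1,0.1,0,-0.9,0.36],
    [1,0.1,0,-0.9,0.36],
    [1,0.1,0,-0.9,0.36]
  ]
}}

```text
time: 1.02
eef_pos: [0.4182, -0.3773, 0.2502]
ee_rot: [2.875, 1.266, 0.0]
force: [-0.1, -0.3, 0.2]
finger_gap: 0.684
gripper_force: 0.0
```

{"api": "arm_command", "payload": {
  "moves": [
    [1,0.1,0,-0.9,0.36],
    [1,0.1,0,-0.9,0.36],
    [1,0.1,0,-0.9,0.36],
    [1,0.1,0,-0.9,0.36],
    [1,0.1,0,-0.9,0.36]
  ]
}}

```text
time: 1.65
eef_pos: [0.5712, -0.1804, 0.2501]
ee_rot: [-2.52, -1.876, -0.0]
force: [0.9, -0.4, -1.0]
finger_gap: 0.68
gripper_force: 0.0
```

{"api": "arm_command", "payload": {
  "moves": [
    [1,0.1,0,-0.9,0.36],
    [1,0.1,0,-0.9,0.36],
    [1,0.1,0,-0.9,0.36],
    [1,0.1,0,-0.9,0.36],
    [1,0.1,0,-0.9,0.36]
  ]
}}

```text
time: 2.28
eef_pos: [0.6234, 0.0634, 0.2501]
ee_rot: [-2.038, -2.391, 0.0]
force: [-0.0, -0.4, 0.6]
finger_gap: 0.681
gripper_force: 0.0
```

```bash
cat > go.py <<'E'
from h import *
import sys
def go(x,y,z,yaw):
    s=get_state();Rm=R.from_rotvec(s['ee_rot']).as_matrix();p=s['eef_pos']
    cur=np.degrees(np.arctan2(Rm[1,1],Rm[0,1])); d=(yaw-cur+90)%180-90
    print('t',round(s['time'],2),'p',p.round(4),'yaw',cur.round(2),'gap',round(s['finger_gap'],3),'gf',round(s['gripper_force'],1),'F',s['force'].round(1),'q',s['qpos'].round(2))
    print('units',(Rm.T@(np.array([x,y,z])-p)/.05).round(3),'turn',round(-np.radians(d)/.1,3), 'tiltz',Rm[:,2].round(3))
if __name__=='__main__': go(*map(float,sys.argv[1:5]))
E
python3 go.py .584 .1535 .15 16.4
```

```text
t 2.27 p [0.6234 0.0634 0.2501] yaw 9.11 gap 0.681 gf 0.0 F [-0.  -0.4  0.6] q [0.1  0.42 0.25 1.4  0.   1.51]
units [ 1.904 -0.492  2.002] turn -1.273 tiltz [-0.  0. -1.]
```

{"api": "arm_command", "payload": {
  "moves": [
    [0,0,0,-0.7,0.36],
    [0,0,0,-0.57,0.36],
    [0.9,0,0.5,0,0.36],
    [0.9,-0.3,0.5,0,0.36],
    [0,0,0.5,0,0.36]
  ]
}}

```text
time: 2.9
eef_pos: [0.582, 0.1463, 0.1748]
ee_rot: [-1.881, -2.515, -0.0]
force: [0.8, -0.8, 0.3]
finger_gap: 0.68
gripper_force: 0.0
```

```bash
python3 go.py .584 .1535 .15 16.4
python3 - <<'E'
from m import *
g=grab('scene','s1.png');f=grab('top','t1.png')
cv2.imwrite('pics/c2.png',np.hstack([cv2.resize(f['color'][120:270,170:320],(400,400)),cv2.resize(g['color'][260:460,230:430],(400,400))])[:,:,::-1])
E
```

```text
t 2.9 p [0.582  0.1463 0.1748] yaw 16.4 gap 0.68 gf 0.0 F [ 0.8 -0.8  0.3] q [0.25 0.4  0.03 1.2  0.   1.53]
units [0.126 0.08  0.495] turn -0.0 tiltz [-0.001  0.001 -1.   ]
```

View pics/c2.png

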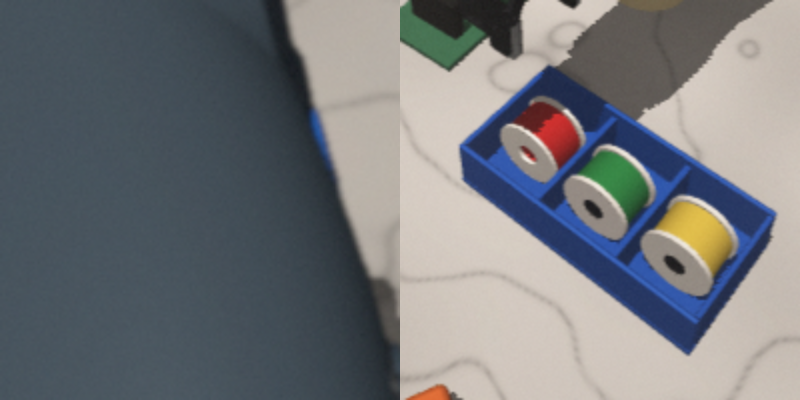

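The arm hides the reel in the top view. In the scene view, the red reel's near bore is at about px (294,337).

Run:
```python
from m import *
g=grab('scene'); p=onz(g,294,337.5,.035); a=np.radians(16.4); print(p, p-.02*np.array([np.cos(a),np.sin(a),0]))
```

```text
[0.60224569 0.16290158 0.035     ] [0.58305941 0.15725475 0.035     ]
```

{"api": "arm_command", "payload": {
  "moves": [
    [0.15,0.06,0.5,0,0.36],
    [0,0,0.6,0,0.36],
    [0,0,0.6,0,0.36],
    [0,0,0.5,0,0.36],
    [0,0,0.48,0,0.36]
  ]
}}

```text
time: 3.68
eef_pos: [0.5858, 0.1516, 0.0418]
ee_rot: [1.887, 2.511, 0.002]
force: [0.1, -0.1, 0.0]
finger_gap: 0.678
gripper_force: 0.0
```

{"api": "arm_command", "payload": {
  "moves": [
    [0,0,0,0,0.36],
    [0,0,0,0,-0.3],
    [0,0,0,0,-0.3],
    [0,0,0,0,-0.3],
    [0,0,0,0,-0.3]
  ]
}}

```text
time: 4.3
eef_pos: [0.5856, 0.152, 0.043]
ee_rot: [1.885, 2.511, 0.003]
force: [0.1, -1.4, 6.8]
finger_gap: 0.462
gripper_force: 61.0
```

{"api": "arm_command", "payload": {
  "moves": [
    [0,0,-0.3,0,-0.4],
    [0,0,-0.6,0,-0.4],
    [0,0,-0.8,0,-0.4],
    [0,0,-0.8,0,-0.4],
    [0,0,-0.5,-0.6,-0.4]
  ]
}}

```text
time: 4.92
eef_pos: [0.5847, 0.1522, 0.1946]
ee_rot: [1.807, 2.568, 0.004]
force: [-0.6, 0.4, -2.9]
finger_gap: 0.461
gripper_force: 60.4
```

```bash
python3 go.py .5216 -.0527 .19 19.8
python3 - <<'E'
from m import *
g=grab('scene','s2.png')
cv2.imwrite('pics/c3.png',cv2.resize(g['color'][130:430,200:450],(667,600+200))[:600,:,::-1])
E
```

```text
t 4.92 p [0.5847 0.1522 0.1946] yaw 19.72 gap 0.461 gf 60.4 F [-0.6  0.4 -2.9] q [0.25 0.39 0.07 1.24 0.   1.48]
units [-3.432 -2.572  0.085] turn -0.014 tiltz [ 0.003  0.001 -1.   ]
```

View pics/c3.png

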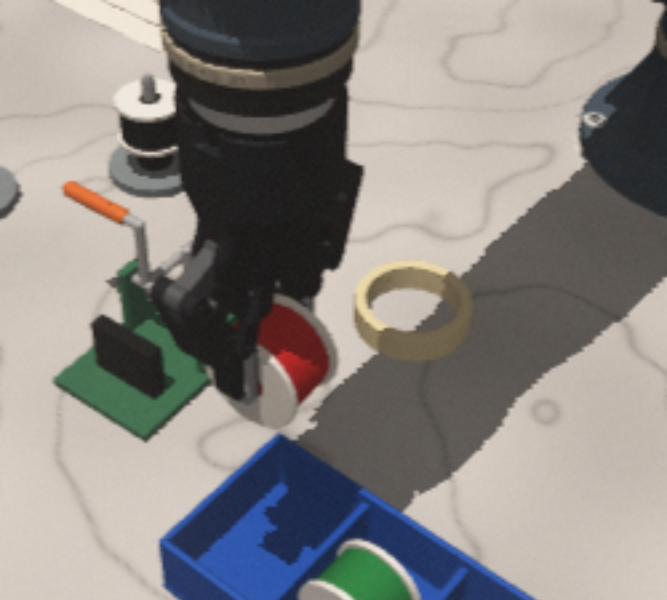

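The reel is held clear of the bin. The lowest point of its near flange is at about px (305,290) in the scene view.

Run:
```python
from m import *
g=grab('scene');im=g['color']
m=mask(im,(172,120,60),(180,255,255))|mask(im,(0,120,60),(6,255,255)); r=big(m,(270,220,350,300)); print('red px',r.min(0),r.max(0),r.mean(0))
w=mask(im,(0,0,120),(180,60,255))
s=get_state();Rm=R.from_rotvec(s['ee_rot']).as_matrix();p=s['eef_pos']
t=np.linspace(0,2*np.pi,200)
for o in(-.004,0,.003,.006):
    out=[]
    for ax,rad in((.02,.030),(-.02,.03)):
        P=[proj(g,p+Rm@np.array([o+rad*np.cos(a),ax,.008+rad*np.sin(a)])) for a in t]; P=np.array(P); out+=[P.min(0).round(1),P.max(0).round(1)]
    print(o,out)
    
v=im.astype(int)
print([tuple(v[289-k,305]) for k in(-4,-3,-2,-1,0,1)], [tuple(v[267,u]) for u in range(320,332,1)])
```

```text
red px [296. 243.] [322. 279.] [309.32925 259.73172]
-0.004 [array([269.9, 252.6]), array([303.9, 288.3]), array([287.9, 236.7]), array([321.3, 271.6])]
0 [array([272.1, 253.9]), array([306.3, 289.7]), array([290.1, 237.9]), array([323.7, 272.8])]
0.003 [array([273.7, 254.8]), array([308.1, 290.7]), array([291.7, 238.8]), array([325.4, 273.8])]
0.006 [array([275.4, 255.8]), array([309.9, 291.7]), array([293.3, 239.7]), array([327.2, 274.7])]
[(np.int64(43), np.int64(56), np.int64(84)), (np.int64(142), np.int64(137), np.int64(135)), (np.int64(163), np.int64(153), np.int64(147)), (np.int64(169), np.int64(160), np.int64(151)), (np.int64(168), np.int64(157), np.int64(148)), (np.int64(142), np.int64(135), np.int64(125))] [(np.int64(101), np.int64(33), np.int64(32)), (np.int64(89), np.int64(28), np.int64(27)), (np.int64(97), np.int64(61), np.int64(55)), (np.int64(110), np.int64(94), np.int64(87)), (np.int64(113), np.int64(105), np.int64(99)), (np.int64(148), np.int64(138), np.int64(130)), (np.int64(198), np.int64(188), np.int64(178)), (np.int64(211), np.int64(200), np.int64(190)), (np.int64(213), np.int64(204), np.int64(195)), (np.int64(213), np.int64(201), np.int64(192)), (np.int64(213), np.int64(203), np.int64(193)), (np.int64(210), np.int64(201), np.int64(191))]
```

{"api": "arm_command", "payload": {
  "moves": [
    [-0.7,-0.5,0,0,-0.4],
    [-0.8,-0.6,0,0,-0.4],
    [-0.8,-0.6,0,0,-0.4],
    [-0.7,-0.55,0,0,-0.4],
    [-0.47,-0.37,0,0,-0.4]
  ]
}}

```text
time: 5.65
eef_pos: [0.5179, -0.057, 0.1905]
ee_rot: [-1.812, -2.565, 0.001]
force: [-0.0, -0.3, -2.3]
finger_gap: 0.463
gripper_force: 60.8
```

{"api": "arm_command", "payload": {
  "moves": [
    [0,0,0.2,0,-0.4],
    [0,0,0.4,0,-0.4],
    [0,0,0,0,-0.4]
  ]
}}

```text
time: 6.02
eef_pos: [0.5181, -0.0547, 0.1594]
ee_rot: [-1.808, -2.565, 0.002]
force: [-0.6, 0.0, -1.1]
finger_gap: 0.457
gripper_force: 60.8
```

```bash
python3 go.py .5188 -.0537 .09 19.8
python3 - <<'E'
from m import *
g=grab('scene','s3.png');f=grab('top','t3.png')
cv2.imwrite('pics/c4.png',np.hstack([cv2.resize(g['color'][150:310,180:340],(480,480)),cv2.resize(f['color'][150:270,330:405],(300,480))])[:,:,::-1])
E
```

```text
t 6.03 p [ 0.5181 -0.0547  0.1594] yaw 19.64 gap 0.457 gf 60.8 F [-0.6  0.  -1.1] q [-0.11  0.28 -0.19  1.1   0.    1.12]
units [0.011 0.023 1.388] turn -0.028 tiltz [-0.004  0.001 -1.   ]
```

View pics/c4.png

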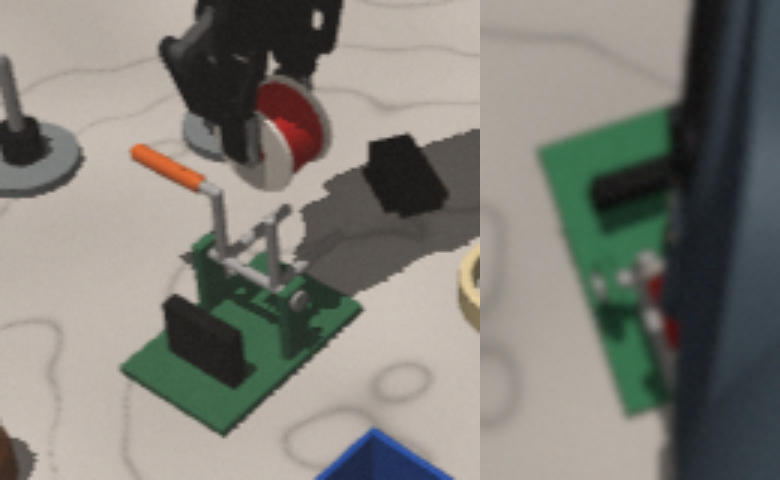

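The reel hangs above the fork with a finger lined up between the prongs, whose tops are at crop (218,190) and (268,215). I'm lowering it.

{"api": "arm_command", "payload": {
  "moves": [
    [0,0,0.4,0,-0.4],
    [0,0,0.4,0,-0.4],
    [0,0,0.3,0,-0.4],
    [0,0,0.1,0,-0.4],
    [0,0,0,0,-0.4]
  ]
}}

```text
time: 6.75
eef_pos: [0.5195, -0.0553, 0.1014]
ee_rot: [-1.81, -2.568, -0.0]
force: [0.7, 0.1, -0.8]
finger_gap: 0.463
gripper_force: 60.8
```

{"api": "arm_command", "payload": {
  "moves": [
    [0,0,0.1,0,-0.4],
    [0,0,0,0,-0.4]
  ]
}}

```text
time: 7.0
eef_pos: [0.5194, -0.0555, 0.0963]
ee_rot: [-1.81, -2.568, -0.0]
force: [0.2, -0.6, -1.7]
finger_gap: 0.462
gripper_force: 60.8
```

```bash
python3 go.py .5188 -.0537 .09 19.8
python3 - <<'E'
from m import *
g=grab('scene','s4.png')
cv2.imwrite('pics/c5.png',cv2.resize(g['color'][150:310,180:340],(600,600),interpolation=cv2.INTER_CUBIC)[:,:,::-1])
E
```

```text
t 7.0 p [ 0.5194 -0.0555  0.0963] yaw 19.65 gap 0.462 gf 60.8 F [ 0.2 -0.6 -1.7] q [-0.11  0.33 -0.3   0.94  0.    1.12]
units [0.037 0.001 0.127] turn -0.026 tiltz [ 0.  0. -1.]
```

View pics/c5.png

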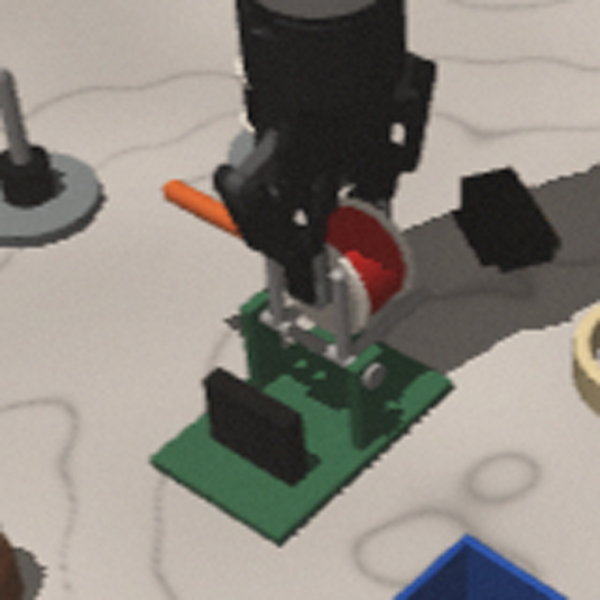

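The finger is centred between the prongs (crop x 275 and 343, finger at about 308). I'm lowering gently until contact.

{"api": "arm_command", "payload": {
  "moves": [
    [0,0,0.08,0,-0.4],
    [0,0,0,0,-0.4]
  ]
}}

```text
time: 7.3
eef_pos: [0.5192, -0.0554, 0.092]
ee_rot: [-1.81, -2.568, 0.0]
force: [0.3, -0.9, -1.5]
finger_gap: 0.461
gripper_force: 60.8
```

{"api": "arm_command", "payload": {
  "moves": [
    [0,0,0.05,0,-0.4],
    [0,0,0,0,-0.4]
  ]
}}

```text
time: 7.55
eef_pos: [0.5196, -0.0556, 0.0899]
ee_rot: [1.81, 2.567, 0.0]
force: [0.5, -0.9, -0.3]
finger_gap: 0.459
gripper_force: 60.9
```

{"api": "arm_command", "payload": {
  "moves": [
    [0,0,0.04,0,-0.4],
    [0,0,0,0,-0.4]
  ]
}}

```text
time: 7.8
eef_pos: [0.5202, -0.056, 0.089]
ee_rot: [1.809, 2.566, 0.001]
force: [-1.7, -3.1, 8.8]
finger_gap: 0.465
gripper_force: 62.1
```

Contact, at the expected height. Now I'll release partly and look.

{"api": "arm_command", "payload": {
  "moves": [
    [0,0,0,0,-0.02],
    [0,0,0,0,0.1],
    [0,0,0,0,0.2],
    [0,0,0,0,0.25],
    [0,0,0,0,0.25]
  ]
}}

```text
time: 8.43
eef_pos: [0.5194, -0.0554, 0.0877]
ee_rot: [-1.81, -2.568, 0.0]
force: [0.3, 0.1, 0.5]
finger_gap: 0.624
gripper_force: 0.0
```

```bash
python3 go.py .5188 -.0537 .09 19.8
python3 - <<'E'
from m import *
g=grab('scene','s5.png')
cv2.imwrite('pics/c6.png',cv2.resize(g['color'][180:280,220:320],(500,500),interpolation=cv2.INTER_CUBIC)[:,:,::-1])
E
```

```text
t 8.43 p [ 0.5194 -0.0554  0.0877] yaw 19.65 gap 0.624 gf 0.0 F [0.3 0.1 0.5] q [-0.11  0.34 -0.31  0.92  0.    1.12]
units [ 0.036  0.001 -0.045] turn -0.026 tiltz [-0.  0. -1.]
```

View pics/c6.png

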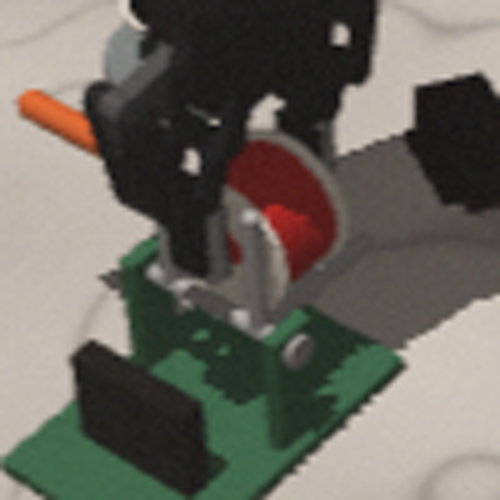

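The reel stands level on the rails by the prongs and is released. I'll go up, shut the fingers, and move behind the bar.

{"api": "arm_command", "payload": {
  "moves": [
    [0,0,-0.2,0,0.25],
    [0,0,-0.4,0,0.25],
    [0,0,-0.7,0,0.25],
    [0,0,-0.7,0,0.25],
    [0,0,0,0,0.25]
  ]
}}

```text
time: 9.1
eef_pos: [0.521, -0.0556, 0.1911]
ee_rot: [1.807, 2.564, 0.004]
force: [0.1, -0.0, 0.3]
finger_gap: 0.626
gripper_force: 0.0
```

{"api": "arm_command", "payload": {
  "moves": [
    [-0.6,-0.07,0,0,-1],
    [-0.62,-0.07,0,0,-1],
    [0,0,0,0,-1],
    [0,0,0,0,-1],
    [0,0,0,0,-1]
  ]
}}

```text
time: 9.72
eef_pos: [0.533, -0.1145, 0.1877]
ee_rot: [-1.808, -2.568, -0.0]
force: [-0.8, -0.7, -0.4]
finger_gap: 0.001
gripper_force: 0.0
```

```bash
python3 go.py .5336 -.1154 .117 19.7;  python3 - <<'E'
from m import *
g=grab('scene');im=g['color']
m=mask(im,(172,120,60),(180,255,255))|mask(im,(0,120,60),(6,255,255)); r=big(m,(230,190,320,280)); print('red px',r.min(0),r.max(0),r.mean(0))
print(proj(g,(.52,-.0535,.081)))
f=grab('top');m=mask(f['color'],(172,120,60),(180,255,255))|mask(f['color'],(0,120,60),(6,255,255)); r=big(m,(350,190,430,260)); print('red px',r.min(0),r.max(0),r.mean(0),proj(f,(.52,-.0535,.1)))
E
```

```text
t 9.72 p [ 0.533  -0.1145  0.1877] yaw 19.69 gap 0.001 gf 0.0 F [-0.8 -0.7 -0.4] q [-0.21  0.3  -0.09  1.18  0.    1.02]
units [-0.021  0.006  1.414] turn -0.001 tiltz [-0.  0. -1.]
red px [261. 208.] [286. 235.] [275.57352 219.95589]
[270.20382241 223.5166831 ]
red px [370. 214.] [402. 238.] [386.35715 225.80952] [387.79876692 224.89075707]
```

{"api": "arm_command", "payload": {
  "moves": [
    [0,0,0.7,0,-1],
    [0,0,0.7,0,-1],
    [0,0.15,0,0,-1],
    [0,0.12,0,0,-1],
    [0,0.12,0,0,-1]
  ]
}}

```text
time: 10.45
eef_pos: [0.5523, -0.1086, 0.1191]
ee_rot: [1.809, 2.567, -0.0]
force: [-3.4, -1.4, 4.6]
finger_gap: -0.003
gripper_force: 2.4
```

{"api": "arm_command", "payload": {
  "moves": [
    [0,0.12,0,0,-1],
    [0,0.12,0.02,0,-1],
    [0,0.12,0.04,0,-1],
    [0,0.12,0.05,0,-1],
    [0,0.1,0.06,0,-1]
  ]
}}

```text
time: 11.08
eef_pos: [0.5795, -0.0988, 0.109]
ee_rot: [1.81, 2.568, 0.0]
force: [-2.0, -1.3, 3.1]
finger_gap: 0.001
gripper_force: 1.4
```

{"api": "arm_command", "payload": {
  "moves": [
    [0,0.1,0.09,0,-1],
    [0,0.1,0.1,0,-1],
    [0,0.08,0.12,0,-1],
    [0,0,0,0,-1]
  ]
}}

```text
time: 11.58
eef_pos: [0.5921, -0.094, 0.0929]
ee_rot: [-1.809, -2.567, 0.0]
force: [0.6, -0.7, 0.2]
finger_gap: -0.0
gripper_force: 0.0
```

```bash
cat > bar.py <<'E'
from m import *
for n,bx in(('scene',(170,160,300,290)),('top',(390,150,460,230))):
    g=grab(n);im=g['color']
    try:
        o=big(mask(im,(5,150,80),(18,255,255)),bx); print(n,'bar',cv2.minAreaRect(o))
    except Exception as e: print(n,'no bar')
    c_,s_=np.cos(np.radians(19.8)),np.sin(np.radians(19.8))
    for th in(0,45,60,75,90):
        x,z=.055*np.sin(np.radians(th)),.055+.055*np.cos(np.radians(th)); print(th,proj(g,(.5442+c_*x+s_*.063,-.0446+s_*x-c_*.063,z)).round(1),end=' ')
    m=mask(im,(172,120,60),(180,255,255))|mask(im,(0,120,60),(6,255,255)); 
    try: r=big(m,(220,170,330,290) if n=='scene' else (340,150,440,260)); print('red',r.min(0),r.max(0),r.mean(0))
    except Exception: print('no red')
E
python3 bar.py; python3 go.py .5336 -.1154 .117 19.7
```

```text
scene bar ((218.53848266601562, 229.30772399902344), (24.558874130249023, 5.457528114318848), 29.744882583618164)
0 [235.  205.9] 45 [221.3 223.1] 60 [218.8 230.1] 75 [217.6 236.9] 90 [218. 243.] red [242. 221.] [273. 243.] [257.25925 233.37038]
top bar ((395.7000427246094, 180.09999084472656), (5.0596442222595215, 7.589465618133545), 71.56504821777344)
0 [417.7 198.9] 45 [408.9 179.9] 60 [406.4 176.7] 75 [404.3 175.4] 90 [402.9 176. ] red [366. 191.] [386. 205.] [374.45834 195.85417]
t 11.68 p [ 0.5921 -0.0941  0.0935] yaw 19.66 gap 0.004 gf 0.0 F [-0.3  0.4  0.7] q [-0.16  0.45 -0.11  1.01  0.    1.07]
units [-0.007 -1.246 -0.47 ] turn -0.007 tiltz [-0.  0. -1.]
```

The fork is at about 59° and the reel is riding along. Next I'll go over the top and press down.

{"api": "arm_command", "payload": {
  "moves": [
    [0,-0.08,-0.2,0,-1],
    [0,0,-0.5,0,-1],
    [0,0.56,0,0,-1],
    [0,0,0,0,-1],
    [0,0,0.25,0,-1]
  ]
}}

```text
time: 12.3
eef_pos: [0.6148, -0.0863, 0.1169]
ee_rot: [1.809, 2.567, 0.001]
force: [-0.4, -0.8, -0.4]
finger_gap: 0.003
gripper_force: 0.0
```

{"api": "arm_command", "payload": {
  "moves": [
    [0,0,0.12,0,-1],
    [0,0,0.12,0,-1],
    [0,0,0.12,0,-1],
    [0,0,0.12,0,-1],
    [0,0,0,0,-1]
  ]
}}

```text
time: 12.92
eef_pos: [0.6139, -0.0862, 0.0915]
ee_rot: [-1.809, -2.567, 0.002]
force: [0.2, -0.4, -0.3]
finger_gap: -0.0
gripper_force: 0.0
```

```bash
python3 bar.py; python3 go.py .6144 -.0863 .08 19.7
```

```text
scene bar ((217.610107421875, 237.4561767578125), (25.88288116455078, 5.830759048461914), 31.429563522338867)
0 [235.  205.9] 45 [221.3 223.1] 60 [218.8 230.1] 75 [217.6 236.9] 90 [218. 243.] red [240. 232.] [269. 250.] [254.01282 240.70512]
top bar ((394.4000549316406, 178.7000274658203), (5.375871658325195, 9.17060375213623), 71.56504821777344)
0 [417.7 198.9] 45 [408.9 179.9] 60 [406.4 176.7] 75 [404.3 175.4] 90 [402.9 176. ] red [380. 202.] [383. 206.] [381.8889  204.22223]
t 13.03 p [ 0.6139 -0.0862  0.0918] yaw 19.65 gap -0.004 gf 0.0 F [ 0.5  0.5 -0.7] q [-0.14  0.49 -0.05  1.03 -0.    1.09]
units [-0.005  0.009  0.235] turn -0.01 tiltz [-0.002  0.    -1.   ]
```

{"api": "arm_command", "payload": {
  "moves": [
    [0,0,0.1,0,-1],
    [0,0,0.1,0,-1],
    [0,0,0.06,0,-1],
    [0,0,0,0,-1]
  ]
}}

```text
time: 13.52
eef_pos: [0.6148, -0.0861, 0.0798]
ee_rot: [1.809, 2.568, 0.0]
force: [-0.3, 0.9, 7.6]
finger_gap: 0.004
gripper_force: 3.4
```

{"api": "arm_command", "payload": {
  "moves": [
    [0,0,0.06,0,-1],
    [0,0,0.04,0,-1],
    [0,0,0,0,-1]
  ]
}}

```text
time: 13.9
eef_pos: [0.6153, -0.0861, 0.0788]
ee_rot: [1.808, 2.565, 0.003]
force: [-10.5, 1.7, 40.3]
finger_gap: 0.002
gripper_force: 20.8
```

```bash
python3 bar.py; python3 go.py .6144 -.0863 .08 19.7
```

```text
scene bar ((217.46852111816406, 242.50975036621094), (24.591413497924805, 5.402658939361572), 27.758541107177734)
0 [235.  205.9] 45 [221.3 223.1] 60 [218.8 230.1] 75 [217.6 236.9] 90 [218. 243.] red [238. 237.] [267. 254.] [253.36487 245.8108 ]
top bar ((394.0, 179.0), (6.0, 8.0), 90.0)
0 [417.7 198.9] 45 [408.9 179.9] 60 [406.4 176.7] 75 [404.3 175.4] 90 [402.9 176. ] red [376. 195.] [381. 197.] [378.5 196. ]
t 14.0 p [ 0.6153 -0.0861  0.0788] yaw 19.66 gap -0.002 gf 20.8 F [-12.8   2.7  40.6] q [-0.14  0.5  -0.07  1.    0.    1.09]
units [ 0.002 -0.018 -0.024] turn -0.007 tiltz [ 0.004 -0.    -1.   ]
```

The fork is on its stop. I'll retract, move aside and turn 90°.

{"api": "arm_command", "payload": {
  "moves": [
    [0,0,-0.3,0,-1],
    [0,0,-0.8,0,-1],
    [0,0,-0.9,0,-1],
    [-0.9,0,-0.5,0,-1],
    [-1,0,0,0,1]
  ]
}}

```text
time: 14.62
eef_pos: [0.6479, -0.1763, 0.202]
ee_rot: [1.806, 2.567, 0.002]
force: [0.6, 0.5, 0.0]
finger_gap: 0.197
gripper_force: 0.0
```

{"api": "arm_command", "payload": {
  "moves": [
    [-1,0,0,0,1],
    [0,0,0,-1,1],
    [0,0,0,-1,1],
    [0,0,0,-1,1],
    [0,0,0,-1,1]
  ]
}}

```text
time: 15.25
eef_pos: [0.6631, -0.2228, 0.1985]
ee_rot: [-1.258, -2.877, 0.0]
force: [0.4, 0.1, -0.2]
finger_gap: 1.001
gripper_force: 0.0
```

{"api": "arm_command", "payload": {
  "moves": [
    [0,0,0,-1,1],
    [0,0,0,-1,1],
    [0,0,0,-1,1],
    [0,0,0,-1,1],
    [0,0,0,-1,1]
  ]
}}

```text
time: 15.88
eef_pos: [0.6631, -0.2227, 0.1985]
ee_rot: [-0.507, -3.099, -0.0]
force: [0.3, -0.3, 0.1]
finger_gap: 0.998
gripper_force: 0.0
```

{"api": "arm_command", "payload": {
  "moves": [
    [0,0,0,-1,1],
    [0,0,0,-1,1],
    [0,0,0,-1,1],
    [0,0,0,-1,1],
    [0,0,0,-1,1]
  ]
}}

```text
time: 16.5
eef_pos: [0.6631, -0.2227, 0.1986]
ee_rot: [0.275, -3.128, -0.001]
force: [0.9, -0.8, -0.1]
finger_gap: 0.997
gripper_force: 0.0
```

```bash
python3 bar.py; python3 go.py .5687 -.0358 .2 109.7
python3 - <<'E'
from m import *
g=grab('scene');f=grab('top','t7.png')
for F,n in((g,'s'),(f,'t')):
    print(n,'pred top face',proj(F,(.5687,-.0358,.099)).round(1))
a=cv2.resize(f['color'][150:270,330:450],(400,400),interpolation=cv2.INTER_CUBIC);b=cv2.resize(g['color'][190:290,190:290],(400,400),interpolation=cv2.INTER_CUBIC)
cv2.imwrite('pics/c7.png',np.hstack([a,b])[:,:,::-1])
E
```

```text
scene bar ((217.691162109375, 242.0146942138672), (24.5242977142334, 5.487954616546631), 30.963754653930664)
0 [235.  205.9] 45 [221.3 223.1] 60 [218.8 230.1] 75 [217.6 236.9] 90 [218. 243.] red [239. 237.] [267. 254.] [253.38889 245.93056]
top bar ((403.4500427246094, 175.8500213623047), (5.0596442222595215, 29.4091796875), 71.56504821777344)
0 [417.7 198.9] 45 [408.9 179.9] 60 [406.4 176.7] 75 [404.3 175.4] 90 [402.9 176. ] red [376. 195.] [381. 198.] [378.72726 196.09091]
t 16.6 p [ 0.6632 -0.2227  0.1987] yaw 99.93 gap 1.0 gf 0.0 F [-0.4 -0.2  0.1] q [-0.32  0.57  0.37  1.37 -0.   -0.5 ]
units [ 1.217  4.008 -0.023] turn -1.706 tiltz [-0.001  0.    -1.   ]
s pred top face [251. 231.]
t pred top face [378.1 197.4]
```

View pics/c7.png

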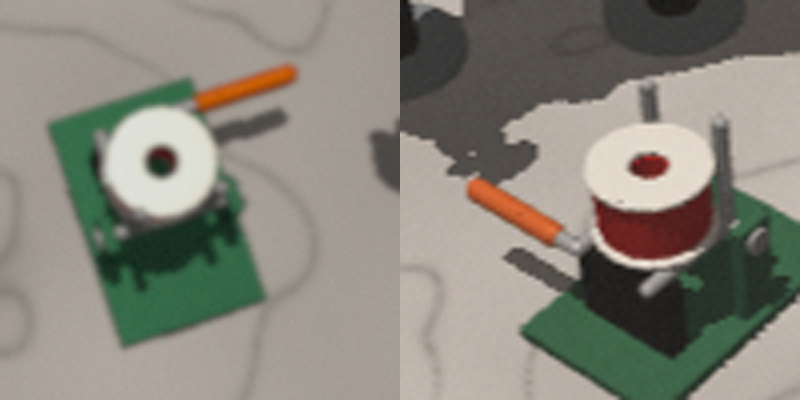

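The reel lies flat on the prongs. Its bore is at about (378.3,198.6) in the top view and (252.5,231.2) in the scene view. The bar is on its 90° prediction.

```bash
python3 - <<'E'
from m import *
g=grab('scene');f=grab('top')
w=mask(f['color'],(0,0,150),(180,60,255)); c=big(w,(355,175,402,222)); print('white',cv2.minEnclosingCircle(c))
print(onz(f,378.3,198.6,.099),onz(g,252.5,231.2,.099))
E
python3 go.py .5677 -.0358 .2 109.7
```

```text
white ((377.74713134765625, 197.92529296875), 17.49921417236328)
[ 0.56656383 -0.03623643  0.099     ] [ 0.56671402 -0.03373548  0.099     ]
t 16.8 p [ 0.6634 -0.2227  0.199 ] yaw 99.76 gap 0.998 gf 0.0 F [-0.6  0.4  0.7] q [-0.32  0.57  0.37  1.37 -0.   -0.49]
units [ 1.252  4.008 -0.018] turn -1.734 tiltz [-0.001  0.    -1.   ]
```

{"api": "arm_command", "payload": {
  "moves": [
    [0,0,0,-0.9,1],
    [0,0,0,-0.83,1],
    [0,0,0,0,1]
  ]
}}

```text
time: 17.18
eef_pos: [0.6635, -0.2227, 0.1992]
ee_rot: [0.537, -3.095, -0.0]
force: [-0.1, 0.2, -0.4]
finger_gap: 0.999
gripper_force: 0.0
```

```bash
python3 go.py .567 -.0355 .2 109.7
```

```text
t 17.18 p [ 0.6635 -0.2227  0.1992] yaw 109.69 gap 0.999 gf 0.0 F [-0.1  0.2 -0.4] q [-0.32  0.57  0.37  1.37  0.   -0.67]
units [ 0.555  4.175 -0.015] turn -0.001 tiltz [-0.  0. -1.]
```

{"api": "arm_command", "payload": {
  "moves": [
    [0.15,0.9,0,0,1],
    [0.15,1,0,0,1],
    [0.15,1,0,0,1],
    [0.1,0.9,0,0,1],
    [0,0.38,0,0,1]
  ]
}}

```text
time: 17.8
eef_pos: [0.5658, -0.0336, 0.1998]
ee_rot: [-0.538, 3.095, 0.0]
force: [0.2, -1.1, 0.3]
finger_gap: 0.996
gripper_force: 0.0
```

{"api": "arm_command", "payload": {
  "moves": [
    [0,0,0.3,0,1],
    [0,0,0,0,1]
  ]
}}

```text
time: 18.05
eef_pos: [0.5667, -0.036, 0.1827]
ee_rot: [0.537, -3.093, -0.0]
force: [-1.0, -0.3, -0.3]
finger_gap: 1.001
gripper_force: 0.0
```

```bash
python3 go.py .567 -.0355 .074 109.7
```

```text
t 18.05 p [ 0.5667 -0.036   0.1827] yaw 109.71 gap 1.001 gf 0.0 F [-1.  -0.3 -0.3] q [-0.06  0.34 -0.04  1.19 -0.   -0.41]
units [-0.013  0.007  2.175] turn 0.002 tiltz [-0.002 -0.    -1.   ]
```

{"api": "arm_command", "payload": {
  "moves": [
    [0,0,0.4,0,1],
    [0,0,0.5,0,1],
    [0,0,0.5,0,1],
    [0,0,0.4,0,1],
    [0,0,0.3,0,1]
  ]
}}

```text
time: 18.68
eef_pos: [0.5671, -0.0364, 0.078]
ee_rot: [0.536, -3.094, -0.0]
force: [-0.4, -0.0, 0.3]
finger_gap: 0.999
gripper_force: 0.0
```

{"api": "arm_command", "payload": {
  "moves": [
    [0,0,0,0,1],
    [0,0,0,0,0.5],
    [0,0,0,0,0.2],
    [0,0,0,0,0.2],
    [0,0,0,0,0.1]
  ]
}}

```text
time: 19.3
eef_pos: [0.5681, -0.0359, 0.0811]
ee_rot: [-0.539, 3.092, -0.003]
force: [-1.3, -2.1, 7.1]
finger_gap: 0.67
gripper_force: 62.1
```

```bash
python3 go.py .567 -.0355 .074 109.7
```

```text
t 19.3 p [ 0.5681 -0.0359  0.0811] yaw 109.76 gap 0.67 gf 62.1 F [-1.3 -2.1  7.1] q [-0.06  0.42 -0.21  0.94 -0.   -0.41]
units [0.018 0.015 0.143] turn 0.011 tiltz [ 0.003 -0.001 -1.   ]
```

{"api": "arm_command", "payload": {
  "moves": [
    [0,0,0,0,0],
    [0,0,-0.1,0,0],
    [0,0,-0.2,0,0],
    [0,0,-0.4,0,0],
    [0,0,-0.5,0,0]
  ]
}}

```text
time: 19.92
eef_pos: [0.5664, -0.0351, 0.1401]
ee_rot: [0.54, -3.094, -0.001]
force: [1.4, -0.5, -1.6]
finger_gap: 0.66
gripper_force: 64.7
```

{"api": "arm_command", "payload": {
  "moves": [
    [0,0,-0.6,0,0],
    [0,0,-0.5,0,0],
    [0,0,-0.3,0,0],
    [0,0,0,0,0]
  ]
}}

```text
time: 20.42
eef_pos: [0.5672, -0.0353, 0.2103]
ee_rot: [-0.539, 3.093, -0.0]
force: [-0.0, -0.5, -1.0]
finger_gap: 0.668
gripper_force: 64.7
```

```bash
python3 go.py .601 -.297 .2 109.7; python3 bar.py
python3 - <<'E'
from m import *
g=grab('scene','s8.png');im=g['color']
s=get_state();Rm=R.from_rotvec(s['ee_rot']).as_matrix();p=s['eef_pos']
t=np.linspace(0,2*np.pi,200)
for z in(.018,-.022):
    P=np.array([proj(g,p+Rm@np.array([.03*np.cos(a),.03*np.sin(a),z])) for a in t]);print(P.min(0).round(1),P.max(0).round(1))
E
```

```text
t 20.43 p [ 0.5672 -0.0353  0.2103] yaw 109.78 gap 0.668 gf 64.7 F [-0.  -0.5 -1. ] q [-0.06  0.33  0.01  1.25  0.   -0.41]
units [ 1.136 -5.155  0.205] turn 0.014 tiltz [ 0.001  0.    -1.   ]
scene bar ((217.60105895996094, 241.68394470214844), (25.049585342407227, 5.4705986976623535), 30.256441116333008)
0 [235.  205.9] 45 [221.3 223.1] 60 [218.8 230.1] 75 [217.6 236.9] 90 [218. 243.] red [230. 180.] [255. 198.] [243.02777 189.02777]
top no bar
0 [417.7 198.9] 45 [408.9 179.9] 60 [406.4 176.7] 75 [404.3 175.4] 90 [402.9 176. ] no red
[229.4 179.4] [265.7 201. ]
[226.3 159.5] [264.  180.6]
```

{"api": "arm_command", "payload": {
  "moves": [
    [0.15,-0.7,0,0,0],
    [0.2,-0.95,0,0,0],
    [0.25,-1,0,0,0],
    [0.25,-1,0,0,0],
    [0.2,-0.9,0,0,0]
  ]
}}

```text
time: 21.2
eef_pos: [0.594, -0.2689, 0.2079]
ee_rot: [0.539, -3.093, -0.002]
force: [0.4, 0.5, -2.4]
finger_gap: 0.666
gripper_force: 64.8
```

{"api": "arm_command", "payload": {
  "moves": [
    [0.09,-0.6,0.2,0,0],
    [0,0,0.3,0,0],
    [0,0,0.2,0,0],
    [0,0,0,0,0],
    [0,0,0,0,0]
  ]
}}

```text
time: 21.82
eef_pos: [0.6007, -0.296, 0.1748]
ee_rot: [-0.541, 3.094, -0.0]
force: [-0.4, -0.3, -1.5]
finger_gap: 0.665
gripper_force: 64.8
```

```bash
python3 go.py .601 -.297 .15 109.7
python3 - <<'E'
from m import *
g=grab('scene','s9.png');f=grab('top','t9.png')
s=get_state();p=s['eef_pos'];print(proj(g,p),proj(f,p))
u,v=proj(g,p-[0,0,.04]).astype(int); print(u,v)
a=cv2.resize(g['color'][v-60:v+60,max(u-60,0):u+60],(600,600),interpolation=cv2.INTER_CUBIC)
cv2.imwrite('pics/c8.png',a[:,:,::-1]); print('crop origin',max(u-60,0),v-60)
E
```

```text
t 21.82 p [ 0.6007 -0.296   0.1748] yaw 109.85 gap 0.665 gf 64.8 F [-0.4 -0.3 -1.5] q [-0.46  0.52  0.22  1.28  0.   -0.8 ]
units [ 0.002 -0.021  0.496] turn 0.027 tiltz [ 0. -0. -1.]
[172.80098754 136.4656541 ] [544.82199495 173.14996055]
176 153
crop origin 116 93
```

View pics/c8.png

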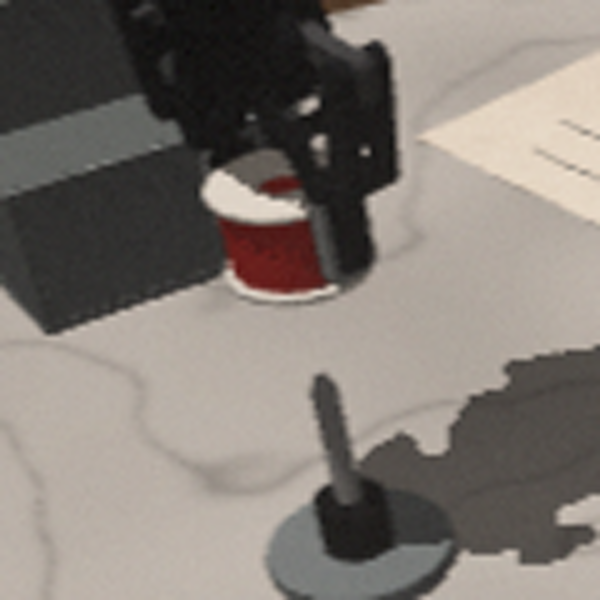

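The reel is held flat above the spindle. In the scene view, the tip is at px (180.2,168.4), the lower flange's left edge is at u≈160.6 and its bottom is at v≈153.6.

```bash
cat > cmp.py <<'E'
from m import *
g=grab('scene');f=grab('top')
s=get_state();p=s['eef_pos']; B=p[2]-.022
t=np.linspace(0,2*np.pi,400)
def ext(c,z):
    P=np.array([proj(g,(c[0]+.03*np.cos(a),c[1]+.03*np.sin(a),z)) for a in t]); return P.min(0).round(1),P.max(0).round(1)
for n,z in(('under',B),('topface',B+.04)): print(n,ext(p,z))
for dx,dy in((.003,0),(0,.003)): print(dx,dy,ext(p+[dx,dy,0],B),ext(p+[dx,dy,0],B+.04))
for x,y in((.601,-.297),(.604,-.297),(.601,-.294)): print('tip',proj(g,(x,y,.098)).round(1),'foot',proj(g,(x,y,.01)).round(1))
im=g['color']; hsv=cv2.cvtColor(im,cv2.COLOR_RGB2HSV)
# measured columns
for v in(150,151,152,153,154,155): print(v,im[v,168:186:3].max(1))
for v in(130,132,134): print('top-left',v,im[v,151:163].max(1))
for v in(145,147,149): print('low-left',v,im[v,155:168].max(1))
m=mask(im,(85,15,60),(115,120,200)); c=big(m,(160,180,215,222)); print('disc',c.min(0),c.max(0))
P=np.array([proj(g,(.601+.042*np.cos(a),-.297+.042*np.sin(a),.01)) for a in t]);print(P.min(0),P.max(0))
E
python3 cmp.py
```

```text
under (array([159.9, 138.6]), array([190.1, 153.9]))
topface (array([155.2, 121.1]), array([186.4, 136. ]))
0.003 0 (array([158.4, 139. ]), array([188.7, 154.3])) (array([153.7, 121.5]), array([185. , 136.5]))
0 0.003 (array([160.4, 139.2]), array([190.6, 154.6])) (array([155.7, 121.7]), array([187. , 136.7]))
tip [180.2 168.6] foot [187.9 201.1]
tip [178.9 169. ] foot [186.6 201.6]
tip [180.7 169.2] foot [188.4 201.8]
150 [115 103 101 104 171  97]
151 [207 177 156 223 189 109]
152 [190 213 197 178 100 164]
153 [124 125 115 126 162 174]
154 [176 167 176 174 174 174]
155 [178 174 176 178 174 174]
top-left 130 [ 49  47  49  47  47 155 222 221 220 220 222 220]
top-left 132 [ 50  49  48  50  46 129 203 222 222 222 222 220]
top-left 134 [ 46  49  49  51  46  47  80 152 208 193 181 223]
low-left 145 [ 51  50  49  53  51  74 116 128 105 104 104 104 107]
low-left 147 [ 60  68  57  48  53 118 182 164 103 103 106 106 103]
low-left 149 [ 66  68 120 165 167 169 181 207 209 165 116 110 104]Traceback (most recent call last):
  File "cmp.py", line 15, in <module>
    m=mask(im,(85,15,60),(115,120,200)); c=big(m,(160,180,215,222)); print('disc',c.min(0),c.max(0))
                                           ~~~^^^^^^^^^^^^^^^^^^^^^
  File "m.py", line 7, in big
    return max(c,key=cv2.contourArea)[:,0].astype(np.float32)
           ~~~^^^^^^^^^^^^^^^^^^^^^^^
ValueError: max() iterable argument is empty
```

The reel is centred on the TCP to about 1 mm, and the tip is where predicted. Lowering in stages.

{"api": "arm_command", "payload": {
  "moves": [
    [0.01,-0.02,0.3,0,0],
    [0,0,0.4,0,0],
    [0,0,0.3,0,0],
    [0,0,0.1,0,0],
    [0,0,0,0,0]
  ]
}}

```text
time: 22.65
eef_pos: [0.6002, -0.298, 0.119]
ee_rot: [0.539, -3.095, -0.001]
force: [1.0, -0.2, -1.6]
finger_gap: 0.665
gripper_force: 64.8
```

```bash
python3 go.py .6015 -.297 .105 109.7; sed -i '/disc/,$d' cmp.py
```

```text
t 22.65 p [ 0.6002 -0.298   0.119 ] yaw 109.78 gap 0.665 gf 64.8 F [ 1.  -0.2 -1.6] q [-0.46  0.55  0.13  1.15  0.   -0.81]
units [-0.031  0.011  0.279] turn 0.014 tiltz [-0.  0. -1.]
```

{"api": "arm_command", "payload": {
  "moves": [
    [-0.03,0.01,0,0,0],
    [0,0,0.1,0,0],
    [0,0,0.1,0,0],
    [0,0,0.1,0,0],
    [0,0,0,0,0]
  ]
}}

```text
time: 23.28
eef_pos: [0.6012, -0.2969, 0.1036]
ee_rot: [0.539, -3.094, -0.001]
force: [-0.6, 0.2, -2.0]
finger_gap: 0.667
gripper_force: 64.8
```

```bash
python3 go.py .6015 -.297 .057 109.7
```

```text
t 23.27 p [ 0.6012 -0.2969  0.1036] yaw 109.78 gap 0.667 gf 64.8 F [-0.6  0.2 -2. ] q [-0.46  0.56  0.11  1.12  0.   -0.8 ]
units [-0.006 -0.005  0.932] turn 0.014 tiltz [-0.001  0.001 -1.   ]
```

The spindle is about 17 mm into the bore with no contact force. Continuing.

{"api": "arm_command", "payload": {
  "moves": [
    [0,0,0.15,0,0],
    [0,0,0.15,0,0],
    [0,0,0.15,0,0],
    [0,0,0,0,0]
  ]
}}

```text
time: 23.78
eef_pos: [0.601, -0.2968, 0.0808]
ee_rot: [0.539, -3.094, -0.002]
force: [0.4, 0.3, -2.4]
finger_gap: 0.667
gripper_force: 64.8
```

{"api": "arm_command", "payload": {
  "moves": [
    [0,0,0.15,0,0],
    [0,0,0.15,0,0],
    [0,0,0.07,0,0],
    [0,0,0,0,0]
  ]
}}

```text
time: 24.28
eef_pos: [0.6013, -0.297, 0.0629]
ee_rot: [0.539, -3.094, -0.001]
force: [-0.1, 0.7, -2.2]
finger_gap: 0.666
gripper_force: 64.8
```

{"api": "arm_command", "payload": {
  "moves": [
    [0,0,0.06,0,0],
    [0,0,0,0,0]
  ]
}}

```text
time: 24.52
eef_pos: [0.6015, -0.297, 0.0602]
ee_rot: [0.54, -3.095, -0.0]
force: [-0.1, -1.2, -1.8]
finger_gap: 0.666
gripper_force: 64.8
```

{"api": "arm_command", "payload": {
  "moves": [
    [0,0,0.04,0,0],
    [0,0,0,0,0]
  ]
}}

```text
time: 24.78
eef_pos: [0.6014, -0.297, 0.0582]
ee_rot: [0.539, -3.095, -0.0]
force: [-1.1, -0.8, -1.0]
finger_gap: 0.665
gripper_force: 64.8
```

{"api": "arm_command", "payload": {
  "moves": [
    [0,0,0.04,0,0],
    [0,0,0,0,0]
  ]
}}

```text
time: 25.02
eef_pos: [0.6018, -0.2971, 0.0574]
ee_rot: [-0.539, 3.094, -0.001]
force: [-2.1, 1.4, 6.0]
finger_gap: 0.666
gripper_force: 65.0
```

{"api": "arm_command", "payload": {
  "moves": [
    [0,0,0.03,0,0],
    [0,0,0,0,0]
  ]
}}

```text
time: 25.28
eef_pos: [0.6019, -0.2971, 0.0572]
ee_rot: [-0.539, 3.093, -0.002]
force: [-5.4, 3.1, 16.7]
finger_gap: 0.669
gripper_force: 65.4
```

Seated at the expected height. Releasing, then going up and away.

{"api": "arm_command", "payload": {
  "moves": [
    [0,0,-0.03,0,0.38],
    [0,0,0,0,0.6],
    [0,0,0,0,0.8],
    [0,0,0,0,0.8],
    [0,0,0,0,0.8]
  ]
}}

```text
time: 25.9
eef_pos: [0.6015, -0.297, 0.0561]
ee_rot: [0.54, -3.095, -0.0]
force: [-1.1, -0.6, -0.4]
finger_gap: 0.9
gripper_force: 0.0
```

{"api": "arm_command", "payload": {
  "moves": [
    [0,0,-0.3,0,0.8],
    [0,0,-0.7,0,0.8],
    [0,0,-0.9,0,0.8],
    [0,0,-0.9,0,0.8],
    [0,0,-0.5,0,0.8]
  ]
}}

```text
time: 26.52
eef_pos: [0.6022, -0.2974, 0.2254]
ee_rot: [-0.539, 3.092, -0.004]
force: [0.0, -0.2, 0.6]
finger_gap: 0.897
gripper_force: 0.0
```

{"api": "arm_command", "payload": {
  "moves": [
    [0.9,0,0,0,0.8],
    [0.9,0,0,0,0.8],
    [0.9,0,0,0,0.8],
    [0.6,0,0,0,0.8],
    [0,0,0,0,0.8]
  ]
}}

```text
time: 27.15
eef_pos: [0.4447, -0.3536, 0.2229]
ee_rot: [-0.536, 3.095, -0.002]
force: [0.6, 0.3, 0.3]
finger_gap: 0.901
gripper_force: 0.0
```

```bash
python3 bar.py
python3 - <<'E'
from m import *
g=grab('scene','sA.png');f=grab('top','tA.png')
w=mask(f['color'],(0,0,150),(180,60,255)); c=big(w,(495,160,545,215)); (u,v),r=cv2.minEnclosingCircle(c); print('white',u,v,r,onz(f,u,v,.075), 'pred',proj(f,(.601,-.297,.075)), 'pred r',.03*484/.875)
im=g['color'];m=mask(im,(172,120,60),(180,255,255))|mask(im,(0,120,60),(6,255,255)); r=big(m,(150,140,230,225)); print('red',r.min(0),r.max(0),'pred mid',proj(g,(.601,-.297,.055)))
w=mask(im,(0,0,190),(180,50,255)); c=big(w,(155,155,215,215)); print('w scene',c.min(0),c.max(0))
t=np.linspace(0,6.28,200);P=np.array([proj(g,(.601+.03*np.cos(a),-.297+.03*np.sin(a),.075)) for a in t]);print('pred top flange',P.min(0),P.max(0))
E
python3 go.py .6 -.3 .2 109.7
```

```text
scene bar ((217.60105895996094, 241.68394470214844), (25.049585342407227, 5.4705986976623535), 30.256441116333008)
0 [235.  205.9] 45 [221.3 223.1] 60 [218.8 230.1] 75 [217.6 236.9] 90 [218. 243.] no red
top bar ((403.75, 175.75003051757812), (5.05964469909668, 30.04163932800293), 71.56504821777344)
0 [417.7 198.9] 45 [408.9 179.9] 60 [406.4 176.7] 75 [404.3 175.4] 90 [402.9 176. ] no red
white 521.3338012695312 184.0373992919922 16.433515548706055 [ 0.60240381 -0.29674867  0.075     ] pred [521.48211859 184.80399578] pred r 16.594285714285714
red [173. 182.] [197. 197.] pred mid [184.0853024  184.98685907]
w scene [168. 170.] [196. 185.]
pred top flange [168.02919817 169.69836799] [196.43886552 185.62258753]
t 27.35 p [ 0.4472 -0.3527  0.2217] yaw 109.82 gap 0.903 gf 0.0 F [-0.5  0.1 -0.8] q [-0.67  0.32  0.03  1.28  0.   -1.01]
units [-3.233 -0.044  0.435] turn 0.02 tiltz [ 0.001 -0.    -1.   ]
```

The reel's top flange matches a seated reel (75 mm high, on the spindle's axis), and the fork is still on its stop.

```bash
python3 -c "
from rig import *
print(hand_in())"
```

```text
the job is handed in; nothing more can be done
None
```

The job is handed in at about 27 s of robot time: the red reel went from bin to fork, the fork was swung to its stop, and the reel now sits on the empty stand's collar, level and released. Pressing the fork onto its stop took the wrist reading briefly to about 40 N, through the closed fingertips, not the gripper's body.

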